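Re-index a swivel drilling vice by one hole

TASK

The swivel drilling vice is locked by the spring index pin near the free end of its arm. Hook one fingertip through the pull ring, lift the pin out of its hole, swing the arm clockwise (seen from above) to the very next hole, then let go so that the spring drives the pin fully home there. Only hook the ring, gently: never pinch or force it, and leave the loose things on the bench where they are.

Things in the scene. Friction and masses are not known exactly. Their poses are not given: they have to be found in the camera images.
- vise_base: Cast aluminium sector base, 16 mm high, bolted down. Origin: on the bench under the pivot axis; z up; -x runs from the pivot to the middle hole. On it a steel index plate, top 28 mm above the bench, with 5 round holes, 12 mm wide, on an arc of radius 180 mm about the pivot, 15 degrees (47 mm) apart; the pin starts in the middle one.
- swivel (a joint): Turn of turntable, arm and vice about the vertical pivot, rad: 0 at the start (middle hole), grows clockwise seen from above; next hole clockwise at 0.262; stops at +-0.615. Rubs with about 0.25 N m, stays where left; 0.01 rad of play with the pin home. Its grey arm lies over the plate, 34 mm wide, top 45 mm above the bench, ending 221 mm from the pivot.
- vise_top (a point): Point on the pivot axis on top of the green block clamped in the vice, 108 mm above the bench. The vice turns with the arm; over the pivot it is 80 mm wide (block 110 mm), and reaches 66 mm from the pivot towards the ring and 138 mm away from it.
- index_pin (a joint): Lift of the spring index pin, m: 0 fully home in a hole, upper stop 0.024 (do not force it). From about 0.0115 its rounded 9 mm nose is clear of the hole and the arm can swing; a pin let go between holes slides on the plate and drops into the next hole it meets. The spring always drives it down: about 5 N at home, 10 N at full lift.
- pull_ring: Round steel ring fixed rigidly on the pin: wire 6 mm, inside diameter 48, outside 60 mm. It stands across the arm and leans 25 degrees back to the vice. Origin: its centre, 110 mm above the bench (pin home), 169 mm from the pivot; rises and swings with the pin. x: through the hole, towards the pivot and 25 degrees down; y level across the arm; z to its top. Below: a 24 mm barrel, top 75 mm above the bench.
- drill_case: Bystander: green drill-bit case 115 x 75 x 34 mm, lying loose beside the vice. Origin: centre of its underside.
- bench_brush: Bystander: hand brush with a wooden handle, 200 mm long, 42 mm wide, 20 mm thick, lying loose on the bench. Origin: under its middle, x axis along it.
- spray_can: Bystander: loose spray can, 53 mm diameter, 175 mm high, standing upright. Origin: centre of its underside.
- offcut: Bystander: loose green offcut block 60 x 42 x 30 mm. Origin: centre of its underside.

How it is judged:
By the outcome, as a careful person would: the job done as asked, in the order asked, and still so for the second after the job is handed in, with the robot touching nothing.
It also fails if it takes over 51 s, if anything falls off the work surface, if the arm or the gripper's body presses on something with over 40 N, if the wrist force passes 120 N, or if a joint passes its speed limit or range.

ROBOT

A 6-joint arm with a two-finger parallel gripper is mounted at the origin on the work surface. World frame = base frame: x ahead of the robot, y to its left, z up, the work surface at z = 0. Lengths are in m, angles in rad, forces in N, time in s.
With the tool pointing down it reaches from about 0.325 to 0.775 m from the base axis. Payload 9.3 kg.
Tool frame: the origin (TCP) lies at the centre of the arm's flange, where the gripper is bolted on; the fingertips stand 173 mm ahead of it and the grasp point (between the pads) lies 155 mm ahead of it; z points along the fingers, y is the line along which they close (so a half turn about z gives the same grasp; the last joint's range is limited). The gripper opens to 85 mm and grips with 20 to 120 N. Pads are 22 mm wide; open, the fingers measure 114 mm over their backs; the gripper's body (76 mm by 85 mm) begins 54 mm behind the grasp point. The pads swing forward as they close: fully open they stand 13 mm farther back than shut.
Start: joints at [-1.388, 0.259, 0.021, 1.334, 0, 1.418], TCP at [0.181, -0.519, 0.405] pointing down, gripper open.
Joint ranges: [-3.04, 3.04], [-0.91, 1.82], [-1.04, 1.36], [-1.92, 1.95], [-1.52, 1.45], [-3.14, 3.14]. Speed limits (rad/s): [2.22, 2.22, 2.79, 3.14, 3.14, 3.14].

INTERFACE

Orientations are given as a unit quaternion [x, y, z, w].
In Python, from cell import r gives the robot as it stands.
- The arm moves only by the shell command python3 -m pendant 'ROWS' [FORCE]. ROWS is JSON, a list that holds one entry, the list of rows, each a list of 7 numbers: the shift along the tool's x, y, z in mm, then the turn, a rotation vector about the tool's x, y, z in degrees, then the finger opening in mm, from 0 to 85.4. In form: [[[dx, dy, dz, ax, ay, az, claw], ...]]. A call has 1 to 5 rows; each row shifts and turns the commanded pose from where the row before left it, along the tool's axes as they then stand; what a row does not reach is not made up. A row lasts 1/8 s, in which the tool goes at most 62.5 mm and 10.7 degrees, less where a joint would pass 70% of its speed; a pose out of reach is approached as far as the arm can. A call with a gripper value outside its range is refused whole. The fingers move at their own pace and stop on an object; FORCE is the grip in N (left out, the last holds). Time passes only in rows, so rows that do not move let the fingers close. It gives the time, the measured TCP pose, the force, the opening and the grip force at its end, in the units of the state.
- r.get_state(): the state, without advancing time (a new reading comes with each control period).
- r.capture(name): name is "scene" or "top" or "wrist"; returns a dict with "pixels" (480x640x3 uint8, red, green, blue), "vertical_fov" (degrees; the focal length in pixels is half the picture's height over the tangent of half this angle, whatever the lens; pixels are square), "cx", "cy" (the principal point, pixels), "view" (4x4, takes a point from world to camera coordinates). Camera axes: x right, y down, z forward; pixel columns grow to the right and rows downward; lengths in m; the calibration is good to about 2 mm. The wrist camera is an equidistant fisheye: a pixel r from the principal point sees the ray r / f radians off the axis. A picture is of the moment at which its call begins. There is no depth.
- r.hand_in(): hands the job in; it is judged then, once.
The state is a dict: "time": time; "qpos": joint angles; "joint_velocities": joint speeds; "joint_torque": joint torques, N m; "tcp_pos": TCP position; "ee_rot": TCP orientation; "ft_force": force on the tool from outside, world axes, zero at the start; "ft_torque": the same for the moment, N m; "gripper_width": finger opening in m; "finger_force": force on a finger pad.
Only numpy, scipy, OpenCV 4.12 (cv2) and the standard library are available. Lean on these libraries where they do the work, as an engineer would, in place of code of your own. Each camera call takes 0.05 s, during which the arm holds its last target. There are 200 camera calls.

## Working session

There is one attempt and no reset: what is moved stays moved. The work goes in short steps, Python scripts to look and compute and a shell command to move; the robot and the scene stay as the last step left them, time stands still between calls to the robot, and variables do not carry over. Pictures are saved under pics/ and viewed, at most 10 in all, crops included, and the job is handed in when it is done.

```bash
mkdir -p pics; ls; python3 - <<'E'
from cell import r
import cv2,numpy as np,pickle
d={}
for n in("scene","top"):
    c=r.capture(n);d[n]=c;cv2.imwrite(f"pics/{n}0.png",c["pixels"][:,:,::-1]);print(n,c["vertical_fov"],c["cx"],c["cy"],np.round(c["view"],3).tolist())
pickle.dump(d,open("d0.pkl","wb"))
print(r.get_state())
E
```

```text
pics
scene 47.91815421883303 317.1930254071942 235.2269423632446 [[0.64, 0.768, 0.021, -0.396], [0.422, -0.328, -0.845, -0.177], [-0.642, 0.55, -0.534, 1.485], [0.0, 0.0, 0.0, 1.0]]
top 42.63712188205892 325.8152225322492 229.2534608149466 [[0.007, -1.0, 0.002, 0.012], [-0.986, -0.007, -0.168, 0.643], [0.168, -0.0, -0.986, 1.179], [0.0, 0.0, 0.0, 1.0]]
{'time': 0.1, 'qpos': array([-1.38759593e+00,  2.59147722e-01,  2.08644612e-02,  1.33371705e+00,
        9.91866105e-06,  1.41817673e+00]), 'joint_velocities': array([-0.00048561, -0.0018454 ,  0.00213365, -0.0018221 ,  0.00041854,
        0.00100255]), 'joint_torque': array([ 6.19949133e-03, -5.56694448e+01,  3.45071161e+01,  1.15966800e-02,
       -1.22649276e-04, -1.89984519e-06]), 'tcp_pos': array([ 0.18122843, -0.51924403,  0.40413063]), 'ee_rot': array([ 9.85936028e-01,  1.67122072e-01, -4.24559895e-06, -6.01998101e-04]), 'ft_force': array([ 0.73973433, -0.26769819,  0.81534151]), 'ft_torque': array([ 0.00479526, -0.0108353 , -0.01785325]), 'finger_force': 0.0, 'gripper_width': 0.08537752839250229}
```

View pics/scene0.png

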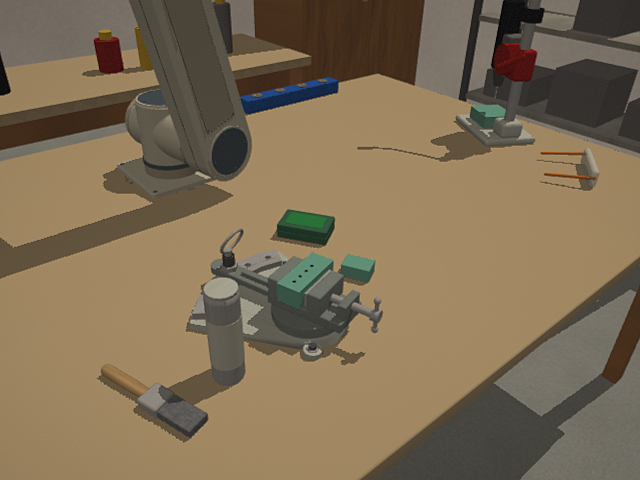

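View pics/top0.png

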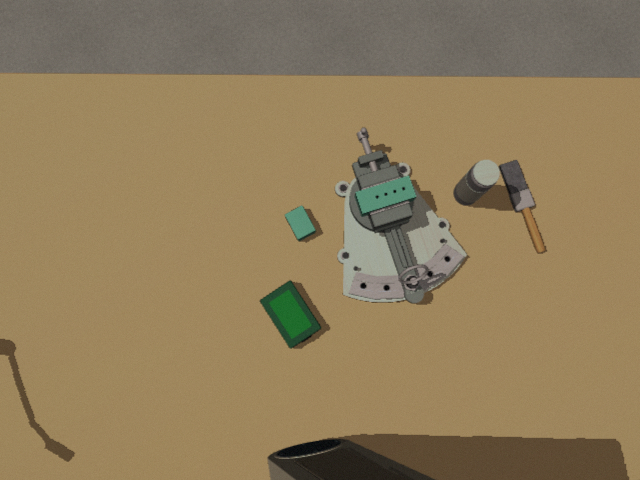

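The scene view shows the ring at about (232,240), on the robot side of the vice, with the can at (224,330). In the top view the pivot is near (385,197) and the ring near (417,278). Plate holes are at (363,286), (387,288), (430,273) and (447,258); clockwise is towards image left, so the target hole is (387,288).

```bash
cat > h.py <<'E'
import numpy as np
from scipy.spatial.transform import Rotation as R
def ray(c,u,v):
    f=240/np.tan(np.radians(c["vertical_fov"])/2);V=np.array(c["view"])
    d=V[:3,:3].T@np.array([(u-c["cx"])/f,(v-c["cy"])/f,1]);return -V[:3,:3].T@V[:3,3],d
def onz(c,u,v,z):
    o,d=ray(c,u,v);return o+d*(z-o[2])/d[2]
def proj(c,p):
    f=240/np.tan(np.radians(c["vertical_fov"])/2);V=np.array(c["view"]);q=V[:3,:3]@p+V[:3,3]
    return q[:2]/q[2]*f+[c["cx"],c["cy"]]
E
python3 - <<'E'
import pickle,cv2;from h import *
from scipy.optimize import least_squares
d=pickle.load(open("d0.pkl","rb"));c=d["top"];im=c["pixels"]
g=im.max(2)
pts=[]
for u,v in[(363,286),(387,288),(430,273),(447,258)]:
    w=g[v-6:v+7,u-6:u+7].astype(float);m=np.clip(90-w,0,None)
    yy,xx=np.mgrid[v-6:v+7,u-6:u+7];a=(m*xx).sum()/m.sum();b=(m*yy).sum()/m.sum();print(w.min(),a,b)
    pts.append(onz(c,a,b,.028)[:2])
pts=np.array(pts);k=np.radians([-30,-15,15,30])
# arm direction angle phi; clockwise => angle decreases
f=lambda x:(x[:2]+.18*np.c_[np.cos(x[2]+k),np.sin(x[2]+k)]-pts).ravel()
s=least_squares(f,[.6,-.1,np.radians(200)]);print(s.x,np.degrees(s.x[2]),s.fun*1000)
np.save("piv.npy",s.x)
e=np.array([np.cos(s.x[2]),np.sin(s.x[2])])
ring=np.r_[s.x[:2]+.169*e,.110];print("ring",ring,proj(c,ring),proj(d["scene"],ring))
print("pivot px",proj(c,np.r_[s.x[:2],.108]))
for n in("top","scene"):
    u,v=map(int,proj(d[n],ring));cv2.imwrite(f"pics/{n}crop.png",cv2.resize(d[n]["pixels"][v-45:v+45,u-50:u+50,::-1],None,fx=4,fy=4,interpolation=2))
a=cv2.imread("pics/topcrop.png");b=cv2.imread("pics/scenecrop.png");cv2.imwrite("pics/crops.png",np.hstack([a,b]))
E
```

```text
8.0 362.8893919793014 285.28848641655884
6.0 386.1578947368421 287.2813515269656
10.0 429.5491759702286 273.4635832004253
10.0 446.8997722095672 258.459377372817
[ 0.7093522  -0.09640139  3.45620831] 198.0261489973844 [-0.06665538  0.13024238 -0.05560367  0.20109609  0.21064271 -0.2750248
 -0.08838214 -0.05631318]
ring [ 0.5486475  -0.14869861  0.11      ] [412.85558046 274.11040901] [231.91170532 240.6871552 ]
pivot px [384.33332672 191.24870072]
```

View pics/crops.png

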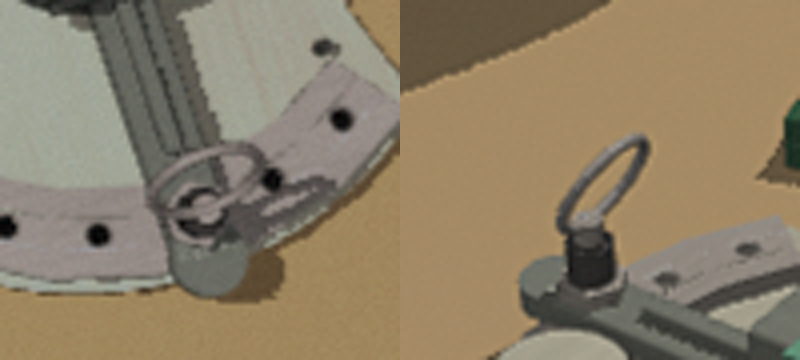

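```bash
cat >> h.py <<'E'
piv=np.load("piv.npy")
P=35.
def pose(swing=0,back=0,lift=0,p=P,L=140,Y=50):
    """TCP pose with lower finger through ring; swing deg clockwise, back/lift mm"""
    a=piv[2]-np.radians(swing);e=np.array([np.cos(a),np.sin(a),0]);h=-e;u=np.array([0,0,1.]);q=np.radians(p)
    z=h*np.cos(q)-u*np.sin(q);y=h*np.sin(q)+u*np.cos(q);x=np.cross(y,z)
    ring=np.r_[piv[:2],.110]+.169*e
    return ring-(L+back)/1000*z+Y/1000*y+lift/1000*u,R.from_matrix(np.c_[x,y,z])
def rows(p0,r0,p1,r1,n):
    dv=(r0.inv()*r1).as_rotvec()/n;out=[];r=r0
    for i in range(n):
        out.append(np.r_[r.inv().apply((p1-p0)/n)*1000,np.degrees(dv)]);r=r*R.from_rotvec(dv)
    return np.round(out,1)
def cur():
    from cell import r
    s=r.get_state();return s["tcp_pos"],R.from_quat(s["ee_rot"]),s
E
python3 - <<'E'
from h import *
p,r,s=cur();t,q=pose(back=70);print(t)
t2=t.copy();t2[2]=.40
print(rows(p,r,t2,q,10).tolist());print(np.round(q.inv().apply(t-t2)*1000,1))
E
```

```text
[ 0.41234033 -0.19305628  0.27140865]
[[32.6, -23.2, 0.4, -4.3, 4.2, -8.1], [35.5, -18.4, 1.4, -4.3, 4.2, -8.1], [37.6, -13.4, 2.9, -4.3, 4.2, -8.1], [38.8, -8.2, 4.9, -4.3, 4.2, -8.1], [39.2, -3.1, 7.3, -4.3, 4.2, -8.1], [38.6, 1.7, 10.2, -4.3, 4.2, -8.1], [37.2, 6.2, 13.3, -4.3, 4.2, -8.1], [34.9, 10.2, 16.6, -4.3, 4.2, -8.1], [31.9, 13.6, 19.9, -4.3, 4.2, -8.1], [28.1, 16.2, 23.3, -4.3, 4.2, -8.1]]
[   0.  -105.3   73.8]
```

```bash
python3 -m pendant '[[[32.6,-23.2,0.4,-4.3,4.2,-8.1,85],[35.5,-18.4,1.4,-4.3,4.2,-8.1,85],[37.6,-13.4,2.9,-4.3,4.2,-8.1,85],[38.8,-8.2,4.9,-4.3,4.2,-8.1,85],[39.2,-3.1,7.3,-4.3,4.2,-8.1,85]]]'
python3 -m pendant '[[[38.6,1.7,10.2,-4.3,4.2,-8.1,85],[37.2,6.2,13.3,-4.3,4.2,-8.1,85],[34.9,10.2,16.6,-4.3,4.2,-8.1,85],[31.9,13.6,19.9,-4.3,4.2,-8.1,85],[28.1,16.2,23.3,-4.3,4.2,-8.1,85]]]'
python3 - <<'E'
from h import *
p,r,s=cur();t,q=pose(back=70);t[2]=.40
print(p,s["qpos"],s["ft_force"],t);print(rows(p,r,t,q,4).tolist())
E
```

```text
time: 0.72
tcp_pos: [0.2976, -0.355, 0.4023]
ee_rot: [0.833, 0.49, 0.206, 0.15]
ft_force: [-0.5, 0.1, -0.1]
gripper_width: 0.085
finger_force: 0.0
time: 1.35
tcp_pos: [0.4137, -0.1924, 0.3997]
ee_rot: [0.522, 0.718, 0.372, 0.271]
ft_force: [0.1, -0.3, 0.7]
gripper_width: 0.0849
finger_force: 0.0
[ 0.41367874 -0.19241563  0.39970396] [-0.82577944 -0.06985904 -0.53887403  0.56526618  0.83637027  0.67536385] [ 0.05402246 -0.25205288  0.6731889 ] [ 0.41234033 -0.19305628  0.4       ]
[[-0.0, -0.2, -0.3, -0.0, 0.0, -0.0], [-0.0, -0.2, -0.3, -0.0, 0.0, -0.0], [-0.0, -0.2, -0.3, -0.0, 0.0, -0.0], [-0.0, -0.2, -0.3, -0.0, 0.0, -0.0]]
```

```bash
python3 -m pendant '[[[0,-26,18,0,0,0,85],[0,-26,18,0,0,0,85],[0,-26,18,0,0,0,85],[0,-27,19,0,0,0,85],[0,0,0,0,0,0,85]]]'
python3 - <<'E'
from h import *
import cv2
from cell import r as rb
p,r,s=cur();t,q=pose(back=70);print(np.round(r.inv().apply(t-p)*1000,1),s["qpos"])
a=[]
for n in("scene","wrist"):
    c=rb.capture(n);im=c["pixels"][:,:,::-1].copy()
    if n=="scene": im=cv2.resize(im[150:330,130:330],None,fx=2.4,fy=2.4)
    else: im=cv2.resize(im,(400,300)); im=cv2.copyMakeBorder(im,0,132,0,0,0)
    a.append(im)
a[0]=cv2.resize(a[0],(400,360));a[0]=cv2.copyMakeBorder(a[0],0,72,0,0,0)
cv2.imwrite("pics/pre.png",np.hstack(a))
E
```

```text
time: 1.98
tcp_pos: [0.4116, -0.1932, 0.27]
ee_rot: [0.526, 0.717, 0.372, 0.268]
ft_force: [-1.1, -0.3, 0.9]
gripper_width: 0.0847
finger_force: 0.0
[-0.1  1.6 -0.2] [-0.83047957  0.07691934 -0.78158213  0.18501475  0.83526917  0.67399189]
```

View pics/pre.png

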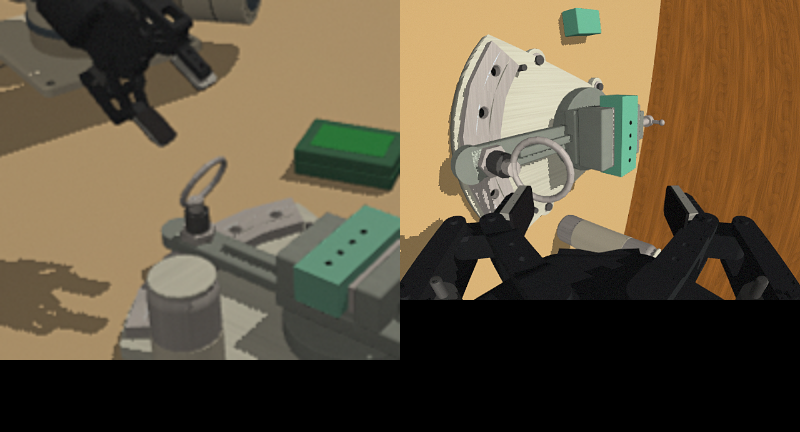

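The wrist view shows the lower finger's tip at about (525,190), lined up with the ring at (542,168). In the scene crop the fingertip is at (168,142), just short of the ring at (205,180). I'll check the tip length by projection.

```bash
python3 - <<'E'
from h import *
import pickle
p,r,s=cur();c=pickle.load(open("d0.pkl","rb"))["scene"]
for L in(150,160,173):
  for y in(-43,-57): print(L,y,[((proj(c,p+r.apply([x/1000,y/1000,L/1000]))-[130,150])*2).round() for x in(-11,11)])
E
```

```text
150 -43 [array([153., 134.]), array([169., 124.])]
150 -57 [array([147., 143.]), array([164., 133.])]
160 -43 [array([160., 142.]), array([176., 132.])]
160 -57 [array([155., 151.]), array([171., 140.])]
173 -43 [array([170., 153.]), array([186., 143.])]
173 -57 [array([164., 161.]), array([180., 151.])]
```

```bash
python3 -m pendant '[[[0,1,20,0,0,0,85],[0,0.5,20,0,0,0,85],[0,0,14,0,0,0,85],[0,0,12,0,0,0,85],[0,0,12,0,0,0,85]]]'
python3 - <<'E'
from h import *
import cv2
from cell import r as rb
p,r,s=cur();t,q=pose(L=132);print(np.round(r.inv().apply(t-p)*1000,1),s["ft_force"])
a=[]
c=rb.capture("scene");a.append(cv2.resize(c["pixels"][170:320,150:300,::-1],(400,400)))
c=rb.capture("wrist");a.append(cv2.resize(c["pixels"][150:400,40:290,::-1],(400,400)))
cv2.imwrite("pics/in.png",np.hstack(a))
E
```

```text
time: 2.7
tcp_pos: [0.4745, -0.1743, 0.2293]
ee_rot: [0.524, 0.717, 0.371, 0.272]
ft_force: [-0.4, 0.2, 0.5]
gripper_width: 0.0851
finger_force: 0.0
[ 1.4 -2.7  0.7] [-0.42809311  0.20252044  0.45413245]
```

View pics/in.png

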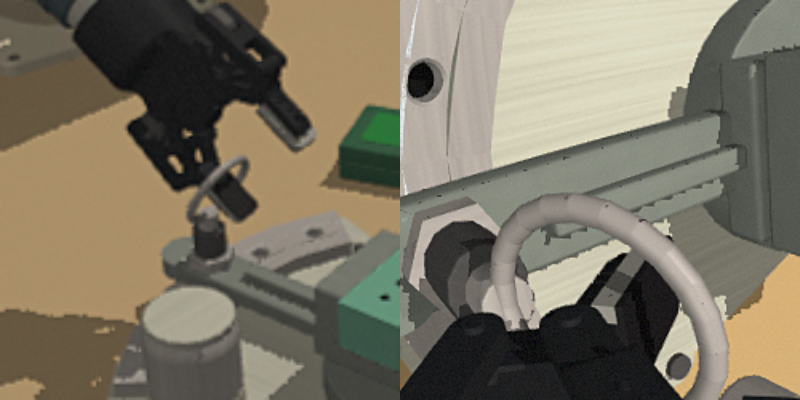

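The lower fingertip is through the ring: in the scene half it passes the ring at (225,185), and in the wrist half it comes out under the wire at (620,300). There is no contact force, so I'll lift.

```bash
python3 -m pendant '[[[1.4,3.3,-2.3,0,0,0,85],[0,3.3,-2.3,0,0,0,85]]]'; for i in 1; do python3 -m pendant '[[[0,1.6,-1.2,0,0,0,85],[0,1.6,-1.2,0,0,0,85]]]'; done
python3 -m pendant '[[[0,1.6,-1.2,0,0,0,85],[0,1.6,-1.2,0,0,0,85]]]'
```

```text
time: 3.05
tcp_pos: [0.4731, -0.1728, 0.2368]
ee_rot: [0.524, 0.717, 0.371, 0.271]
ft_force: [0.7, 0.7, 0.5]
gripper_width: 0.0848
finger_force: 0.0
time: 3.3
tcp_pos: [0.473, -0.1729, 0.2405]
ee_rot: [0.525, 0.717, 0.371, 0.271]
ft_force: [-0.4, -0.1, 0.7]
gripper_width: 0.0851
finger_force: 0.0
time: 3.55
tcp_pos: [0.4729, -0.1729, 0.2439]
ee_rot: [0.525, 0.717, 0.371, 0.27]
ft_force: [1.3, -1.9, -5.6]
gripper_width: 0.0851
finger_force: 2.5
```

```bash
python3 -m pendant '[[[0,1.6,-1.2,0,0,0,85],[0,1.6,-1.2,0,0,0,85],[0,1.6,-1.2,0,0,0,85]]]'; python3 -m pendant '[[[0,1.6,-1.2,0,0,0,85],[0,1.6,-1.2,0,0,0,85],[0,1.6,-1.2,0,0,0,85],[0,0,0,0,0,0,85]]]'
python3 - <<'E'
from h import *
import cv2
from cell import r as rb
c=rb.capture("scene");a=cv2.resize(c["pixels"][170:320,150:300,::-1],(400,400))
cv2.imwrite("pics/lift.png",a)
E
```

```text
time: 3.92
tcp_pos: [0.4727, -0.1729, 0.2498]
ee_rot: [0.525, 0.717, 0.371, 0.27]
ft_force: [0.5, -1.0, -7.4]
gripper_width: 0.0852
finger_force: 3.2
time: 4.42
tcp_pos: [0.4727, -0.1729, 0.2562]
ee_rot: [0.525, 0.717, 0.371, 0.27]
ft_force: [-0.4, 0.1, -8.6]
gripper_width: 0.0848
finger_force: 3.5
```

View pics/lift.png

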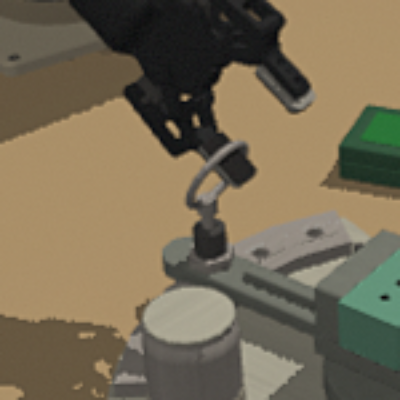

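The pin is lifted about 14 mm and the ring hangs on the finger at (225,165). I'll go 2 mm higher, then compute the swing.

```bash
python3 -m pendant '[[[0,1.6,-1.2,0,0,0,85]]]'; python3 - <<'E'
from h import *
p,r,s=cur()
n=10
for d in(15,):
    g=R.from_rotvec([0,0,-np.radians(d)/n]);c=np.r_[piv[:2],0]
    p1=g.apply(p-c)+c
    print(r.inv().apply(p1-p)*1000,(r.inv()*g*r).as_rotvec(degrees=True))
t,q=pose();print((q.inv()*r).as_rotvec(degrees=True), q.inv().apply(p-t)*1000)
E
```

```text
time: 4.6
tcp_pos: [0.4726, -0.1729, 0.2579]
ee_rot: [0.525, 0.717, 0.371, 0.27]
ft_force: [1.1, -0.2, -8.9]
gripper_width: 0.0854
finger_force: 3.7
[6.51319578 0.01959608 0.05574724] [-0.00374128 -1.22383177  0.86730721]
[ 0.32405358 -0.21187508  0.32405601] [  0.47596539  25.41263338 -10.22553146]
```

```bash
python3 -m pendant '[[[3.3,0,0,0,-0.61,0.43,85],[6.5,0,0,0,-1.22,0.87,85],[6.5,0,0,0,-1.22,0.87,85],[6.5,0,0,0,-1.22,0.87,85]]]'
python3 - <<'E'
from h import *
p,r,s=cur();d=p[:2]-piv[:2];print(np.degrees(piv[2])-np.degrees(np.arctan2(d[1],d[0]))%360,np.hypot(*d),s["ft_force"],s["ft_torque"])
E
```

```text
time: 5.1
tcp_pos: [0.4663, -0.1507, 0.2582]
ee_rot: [0.557, 0.692, 0.359, 0.287]
ft_force: [1.6, -1.1, -8.8]
gripper_width: 0.0852
finger_force: 3.8
5.431221601630654 0.24900379990131521 [ 1.61355308 -1.13268858 -8.84216075] [-0.64739232  1.64034066 -0.23654924]
```

```bash
python3 -m pendant '[[[6.5,0,0,0,-1.22,0.87,85],[6.5,0,0,0,-1.22,0.87,85],[6.5,0,0,0,-1.22,0.87,85],[6.5,0,0,0,-1.22,0.87,85],[6.5,0,0,0,-1.22,0.87,85]]]'
python3 -m pendant '[[[6.5,0,0,0,-1.22,0.87,85],[3,0,0,0,-0.61,0.43,85],[0,0,0,0,0,0,85]]]'
python3 - <<'E'
from h import *
import cv2
from cell import r as rb
p,r,s=cur();d=p[:2]-piv[:2];print(np.degrees(piv[2])-np.degrees(np.arctan2(d[1],d[0]))%360,np.hypot(*d),s["ft_force"],s["qpos"])
c=rb.capture("top");t=rb.capture("scene")
cv2.imwrite("pics/swung.png",np.hstack([cv2.resize(c["pixels"][140:320,320:500,::-1],(400,400)),cv2.resize(t["pixels"][170:320,150:300,::-1],(400,400))]))
import pickle;pickle.dump((c,t),open("d1.pkl","wb"))
E
```

```text
time: 5.72
tcp_pos: [0.4611, -0.1186, 0.2582]
ee_rot: [0.602, 0.654, 0.339, 0.31]
ft_force: [1.6, -2.2, -8.4]
gripper_width: 0.085
finger_force: 3.7
time: 6.1
tcp_pos: [0.4603, -0.1091, 0.2581]
ee_rot: [0.614, 0.643, 0.333, 0.316]
ft_force: [-0.6, 0.6, -8.5]
gripper_width: 0.0846
finger_force: 3.7
15.109812517439082 0.24936212101489247 [-0.63468184  0.6474583  -8.48737157] [-0.52789999  0.08127801 -0.90675857 -0.28519794  0.4616596   1.2138882 ]
```

View pics/swung.png

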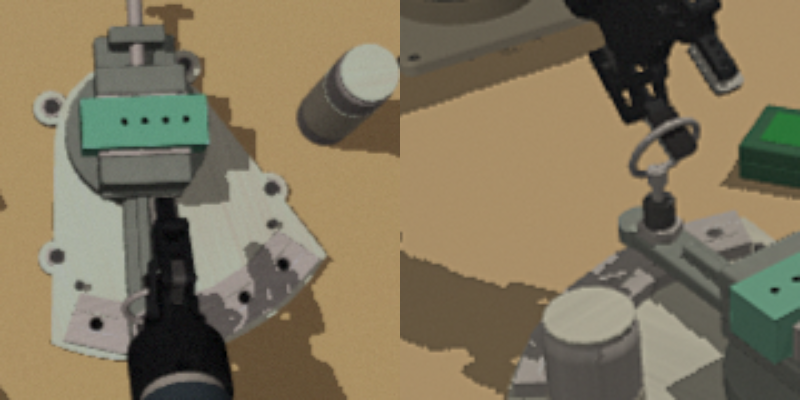

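The arm has swung, with the block's hole row now from (124,121) to (186,119). I'll measure the turn from the green block.

```bash
cat > ang.py <<'E'
import pickle,cv2;from h import *
def ang(c):
    im=c["pixels"].astype(int);m=((im[:,:,1]-im[:,:,0]>25)&(im[:,:,1]>90)).astype(np.uint8)
    m[:, :340]=0;m[:, 430:]=0;m[240:]=0
    # block-top holes: dark blobs inside
    x0,y0,w,h=cv2.boundingRect(m)
    big=cv2.resize(c["pixels"][y0:y0+h,x0:x0+w].max(2),None,fx=8,fy=8,interpolation=cv2.INTER_CUBIC)
    hull=np.zeros_like(big);cs,_=cv2.findContours(cv2.resize(m[y0:y0+h,x0:x0+w],None,fx=8,fy=8),0,2);cs=max(cs,key=cv2.contourArea)
    cv2.drawContours(hull,[cv2.convexHull(cs)],-1,1,-1);hull=cv2.erode(hull,np.ones((33,33)))
    b=((big<75)&(hull>0)).astype(np.uint8);n,_,st,ce=cv2.connectedComponentsWithStats(b)
    ce=ce[[i for i in range(1,n) if 40<st[i,4]<1500]]
    pts=np.array([onz(c,x0+(u+.5)/8-.5,y0+(v+.5)/8-.5,.108)[:2] for u,v in ce])
    r=np.array([onz(c,*q,.108)[:2] for q in cs[:,0]/8.+[x0,y0]],np.float32)*1000
    pc=pts-pts.mean(0);d=np.linalg.svd(pc)[2][0]
    return len(pts),np.degrees(np.arctan2(d[1],d[0]))%180,pts.mean(0),cv2.minAreaRect(r)
E
python3 - <<'E'
from ang import *
print(ang(pickle.load(open("d0.pkl","rb"))["top"]));print(ang(pickle.load(open("d1.pkl","rb"))[0]))
E
```

```text
(4, np.float64(108.13882738422579), array([ 0.70731307, -0.10716817]), ((703.0469360351562, -99.20409393310547), (46.6181640625, 111.6481704711914), 18.232423782348633))
(4, np.float64(92.87248753265746), array([ 0.70457694, -0.10616039]), ((702.789794921875, -97.52178192138672), (46.35531997680664, 111.83856201171875), 2.792815685272217))
```

The turn is about 15.3°, within the nose's capture range. Now I'll lower gently.

```bash
python3 -m pendant '[[[0,-2.5,1.7,0,0,0,85],[0,-2.5,1.7,0,0,0,85],[0,-2.5,1.7,0,0,0,85]]]'; python3 -m pendant '[[[0,-2.5,1.7,0,0,0,85],[0,-2.5,1.7,0,0,0,85],[0,-2.5,1.7,0,0,0,85]]]'; python3 -m pendant '[[[0,-2.5,1.7,0,0,0,85],[0,-1.6,1.2,0,0,0,85],[0,0,0,0,0,0,85]]]'
python3 - <<'E'
from ang import *
from cell import r as rb
p,r,s=cur();print(s["ft_force"])
c=rb.capture("top");t=rb.capture("scene");print(ang(c))
cv2.imwrite("pics/down.png",cv2.resize(t["pixels"][170:320,150:300,::-1],(500,500)))
E
```

```text
time: 6.58
tcp_pos: [0.4603, -0.1096, 0.249]
ee_rot: [0.614, 0.642, 0.333, 0.316]
ft_force: [-1.2, 1.6, -6.1]
gripper_width: 0.0849
finger_force: 3.0
time: 6.95
tcp_pos: [0.4608, -0.11, 0.241]
ee_rot: [0.613, 0.642, 0.333, 0.318]
ft_force: [-0.1, 0.0, -0.3]
gripper_width: 0.0851
finger_force: 0.0
time: 7.32
tcp_pos: [0.4601, -0.1096, 0.2351]
ee_rot: [0.614, 0.642, 0.333, 0.316]
ft_force: [0.6, -0.1, -1.0]
gripper_width: 0.0853
finger_force: 0.0
[ 0.61950171 -0.09127802 -0.97038015]
(4, np.float64(93.10256793654364), array([ 0.70461281, -0.10619047]), ((702.82177734375, -97.58755493164062), (46.47828674316406, 111.96039581298828), 2.8916335105895996))
```

View pics/down.png

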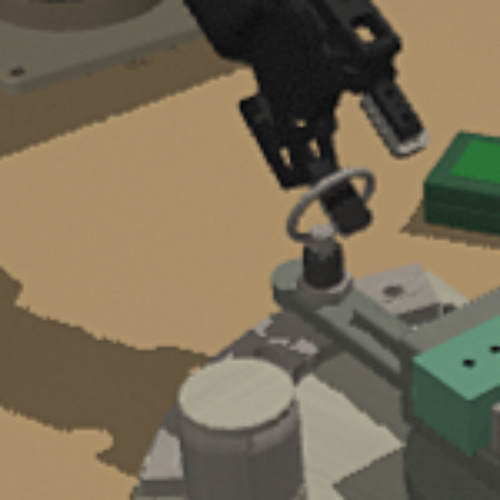

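The pin dropped: force is zero and the arm angle is 15.04°. The ring is seated low on the barrel at (325,235). I'll centre the finger and back straight out.

```bash
python3 -m pendant '[[[0,-2.5,1.7,0,0,0,85],[0,0,-12,0,0,0,85],[0,0,-20,0,0,0,85],[0,0,-25,0,0,0,85],[0,0,-25,0,0,0,85]]]'; python3 -m pendant '[[[0,10,-40,0,0,0,85],[0,20,-30,0,0,0,85],[0,0,0,0,0,0,85],[0,0,0,0,0,0,85]]]'
python3 - <<'E'
from ang import *
from cell import r as rb
c=rb.capture("top");t=rb.capture("scene");print(ang(c))
a=piv[2]-np.radians(15);e=np.array([np.cos(a),np.sin(a),0]);ring=np.r_[piv[:2],.11]+.169*e
for h in(0,.012):
    q=proj(t,ring+[0,0,h]);print(h,q,(q-[150,170])*4, "top edge",(proj(t,ring+[0,0,h]+.03*(np.array([0,0,1])*np.cos(.436)-e*np.sin(.436)))-[150,170])*4)
cv2.imwrite("pics/final.png",cv2.resize(t["pixels"][170:320,150:300,::-1],(600,600)))
E
```

```text
time: 8.05
tcp_pos: [0.392, -0.1125, 0.2801]
ee_rot: [0.614, 0.642, 0.333, 0.316]
ft_force: [0.2, -0.0, -0.3]
gripper_width: 0.0849
finger_force: 0.0
time: 8.55
tcp_pos: [0.3531, -0.1146, 0.3443]
ee_rot: [0.614, 0.642, 0.333, 0.316]
ft_force: [0.1, -0.2, -0.2]
gripper_width: 0.0848
finger_force: 0.0
(4, np.float64(93.14364526964552), array([ 0.70457497, -0.10617873]), ((702.8192138671875, -97.53642272949219), (46.47828674316406, 112.06278991699219), 2.8916335105895996))
0 [249.21549286 231.20454821] [396.86197143 244.81819284] top edge [410.66026103 205.8326223 ]
0.012 [248.92086814 225.78350469] [395.68347255 223.13401877] top edge [409.54438052 183.41027572]
```

View pics/final.png

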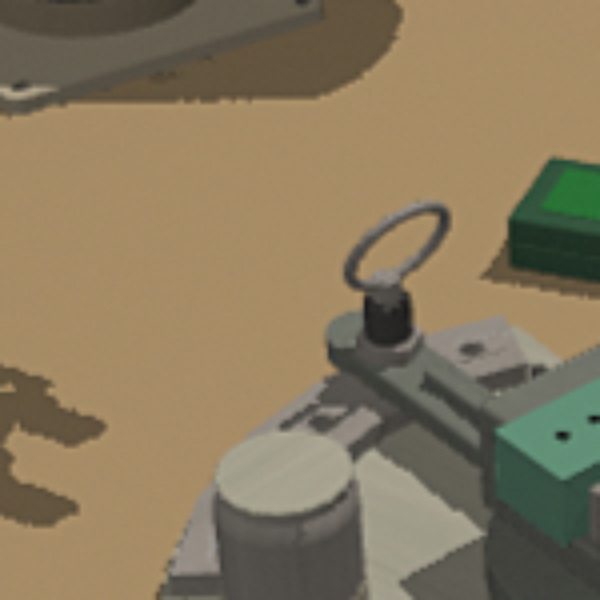

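The ring's centre is at about (397,247); the prediction for a pin fully home in the next hole is (397,245). The gripper is clear, so I'll hand in.

```bash
python3 -c "
from cell import r
print(r.hand_in())"
```

```text
the job is handed in; nothing more can be done
None
```

I hooked the ring with one open finger, swung the arm 15° clockwise to the very next hole and released it; the camera shows the pin fully home there, the gripper is clear and touching nothing, and the job was handed in at about 9 s on the robot's clock.

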